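Find the soft leaf spring and flag its station

TASK

One of the three leaf springs clamped in the spring checker has gone soft. Working from left to right as seen from the robot, press the free tip of each one gently all the way down onto its stop, keep it there for a moment and feel how hard it pushes back, then let it up. Then stand the small green-and-white carton upright and squarely on the seat in front of the soft spring, lengthwise like the seat, so that it holds the red pin down; leave the other two seats empty and the other things on the table where they are.

Things in the scene. Friction and masses are not known exactly. Their poses are not given: they have to be found in the camera images.
- tip_a (a point): Centre of the top of the round brass tip pad (25 mm across) on the free end of steel leaf spring a, the place to press. The leaf is 22 mm wide, sticks out about 95 mm from its blue-capped clamp and points from the clamp back towards the robot. Untouched, this point is about 64 mm above the table. The three stations stand side by side 97 mm apart on one dark plate; the clamps' screws reach 78 mm above the table.
- leaf_a (a joint): Bend of leaf spring a at its clamp, rad: 0 untouched, 0.165 with the tip resting on its stop (tip pad pressed down 14 mm; it turns about a line 85 mm behind the pad). All three look alike. Force pushed back at the tip pad grows evenly with the bend: about 15 N at the stop for a good spring, about 6 N for the soft one. Exactly one of the three is soft; which place it stands in changes. Springs back by itself.
- seat_a (a point): Centre of the flat grey seat (96 x 58 mm) of station a, at the level of its top face, 24 mm above the table. Its x axis is the seat's long direction and points from the seat towards the tip pad and clamp of the same station; z up. The tip pad's centre lies 87 mm along x; the leaf's free end is about 29 mm beyond the end of the seat.
- pin_a (a joint): Red sensing pin (10 mm thick) that stands up out of the middle of the seat of station a, m: 0 fully up (9 mm above the seat), 0.008 fully down. It is linked inside the station to that station's spring: before the soft spring it yields to about 1 N, so the carton's weight holds it fully down and the carton comes to rest flat on the seat; before a good spring it resists with about 9 N and the carton would stay propped up on it.
- tip_b (a point): Centre of the top of the round brass tip pad (25 mm across) on the free end of steel leaf spring b, the place to press. The leaf is 22 mm wide, sticks out about 95 mm from its blue-capped clamp and points from the clamp back towards the robot. Untouched, this point is about 64 mm above the table. The three stations stand side by side 97 mm apart on one dark plate; the clamps' screws reach 78 mm above the table.
- leaf_b (a joint): Bend of leaf spring b at its clamp, rad: 0 untouched, 0.165 with the tip resting on its stop (tip pad pressed down 14 mm; it turns about a line 85 mm behind the pad). All three look alike. Force pushed back at the tip pad grows evenly with the bend: about 15 N at the stop for a good spring, about 6 N for the soft one. Exactly one of the three is soft; which place it stands in changes. Springs back by itself.
- seat_b (a point): Centre of the flat grey seat (96 x 58 mm) of station b, at the level of its top face, 24 mm above the table. Its x axis is the seat's long direction and points from the seat towards the tip pad and clamp of the same station; z up. The tip pad's centre lies 87 mm along x; the leaf's free end is about 29 mm beyond the end of the seat.
- pin_b (a joint): Red sensing pin (10 mm thick) that stands up out of the middle of the seat of station b, m: 0 fully up (9 mm above the seat), 0.008 fully down. It is linked inside the station to that station's spring: before the soft spring it yields to about 1 N, so the carton's weight holds it fully down and the carton comes to rest flat on the seat; before a good spring it resists with about 9 N and the carton would stay propped up on it.
- tip_c (a point): Centre of the top of the round brass tip pad (25 mm across) on the free end of steel leaf spring c, the place to press. The leaf is 22 mm wide, sticks out about 95 mm from its blue-capped clamp and points from the clamp back towards the robot. Untouched, this point is about 64 mm above the table. The three stations stand side by side 97 mm apart on one dark plate; the clamps' screws reach 78 mm above the table.
- leaf_c (a joint): Bend of leaf spring c at its clamp, rad: 0 untouched, 0.165 with the tip resting on its stop (tip pad pressed down 14 mm; it turns about a line 85 mm behind the pad). All three look alike. Force pushed back at the tip pad grows evenly with the bend: about 15 N at the stop for a good spring, about 6 N for the soft one. Exactly one of the three is soft; which place it stands in changes. Springs back by itself.
- seat_c (a point): Centre of the flat grey seat (96 x 58 mm) of station c, at the level of its top face, 24 mm above the table. Its x axis is the seat's long direction and points from the seat towards the tip pad and clamp of the same station; z up. The tip pad's centre lies 87 mm along x; the leaf's free end is about 29 mm beyond the end of the seat.
- pin_c (a joint): Red sensing pin (10 mm thick) that stands up out of the middle of the seat of station c, m: 0 fully up (9 mm above the seat), 0.008 fully down. It is linked inside the station to that station's spring: before the soft spring it yields to about 1 N, so the carton's weight holds it fully down and the carton comes to rest flat on the seat; before a good spring it resists with about 9 N and the carton would stay propped up on it.
- carton_mid (a point): Centre (half-way up, 30 mm above its underside) of the small green-and-white carton with the spare spring, 90 x 50 x 60 mm (its own x, y, z), 0.25 to 0.4 kg, loose, standing upright on the table to one side of the checker; grasp it across its 50 mm width (y). Not the orange-and-white carton.
- measure: Yellow and black tape measure, 78 x 38 x 67 mm, loose bystander on the other side; origin in the middle of its underside.
- adding_machine: Pocket calculator, 139 x 97 x 18 mm, loose bystander; origin in the middle of its underside.
- orange_carton: Orange-and-white carton, 110 x 60 x 70 mm, loose bystander; origin in the middle of its underside.
- station_a: Station a of the checker (fixed): clamp, leaf spring, stop post, seat and pin together; origin on the dark plate's top, 12 mm above the table, 40 mm along x behind the tip pad (away from the robot); x along the leaf from tip to clamp, y to the left, z up.
- station_b: Station b of the checker (fixed): clamp, leaf spring, stop post, seat and pin together; origin on the dark plate's top, 12 mm above the table, 40 mm along x behind the tip pad (away from the robot); x along the leaf from tip to clamp, y to the left, z up.
- station_c: Station c of the checker (fixed): clamp, leaf spring, stop post, seat and pin together; origin on the dark plate's top, 12 mm above the table, 40 mm along x behind the tip pad (away from the robot); x along the leaf from tip to clamp, y to the left, z up.
Not all that is in view belongs to the job. What is shaped like the part that bears carton_mid but pink is not meant.

How it is judged:
By the outcome, as a careful person would: the job done as asked, in the order asked, and still so for the second after the job is handed in, with the robot touching nothing.
It also fails if it takes over 64 s, if anything falls off the work surface, if the arm or the gripper's body presses on something with over 40 N, if the wrist force passes 120 N, or if a joint passes its speed limit or range.

ROBOT

A 7-joint arm with a two-finger parallel gripper is mounted at the origin on a cart in front of the work surface, level with it; the furniture and walls round the work are solid. World frame = base frame: x ahead of the robot, y to its left, z up, the work surface at z = 0. Lengths are in mm, angles in rad, forces in N, time in s.
With the tool pointing down it reaches from about 425 to 825 mm from the base axis. Payload 3.6 kg.
Tool frame: the origin (TCP) lies on the mounting face of the last link; the fingertips stand 173 mm ahead of it and the grasp point (between the pads) lies 155 mm ahead of it; y points along the fingers, x is the direction in which the jaws open and shut, and the axes are right-handed (so a half turn about y gives the same grasp; the last joint's range is limited). The gripper opens to 85 mm and grips with 20 to 120 N. Pads are 22 mm wide; open, the fingers measure 114 mm over their backs; the gripper's body (76 mm by 85 mm) begins 54 mm behind the grasp point. The pads swing forward as they close: fully open they stand 13 mm farther back than shut.
Start: joints at [-0.026, 0.615, -0.013, 1.423, 0.008, 1.103, -0.04], TCP at [649.981, 0.017, 404.697] pointing down, gripper open.
Joint ranges: [-3.12, 3.12], [-0.3, 2.06], [-1.34, 1.32], [0.26, 2.42], [-1.36, 4.5], [0.01, 1.98], [-2.84, 2.84]. Speed limits (rad/s): [2.79, 2.79, 3.14, 3.14, 3.14, 3.14, 3.14].

INTERFACE

Orientations are given as a 3x3 rotation matrix whose columns are the frame's x, y, z axes.
In Python, from rig import * gives the robot as it stands. The module is installed in compiled form; this text tells all that it offers.
- The arm moves only by the tool apply_moves, never from a script. Its argument "moves" is a list of rows, each a list of 3 entries, a list of its own where there are three numbers: the shift along the tool's x, y, z in units of 50 mm (1.0 is 50 mm), then the turn about the tool's y in units of 6 degrees (1.0 is 6 degrees), then the gripper command: -1 is shut, 1 is fully open, values between are in proportion. A call has 1 to 5 rows; each row shifts and turns the commanded pose from where the row before left it, along the tool's axes as they then stand; what a row does not reach is not made up. A row lasts 1/10 s, in which the tool goes at most 50 mm and 8.59 degrees, less where a joint would pass 70% of its speed; a pose out of reach is approached as far as the arm can. A call with a number of a shift or a turn outside -1 to 1 is refused whole. A call with a gripper value outside its range is refused whole. The fingers move at their own pace and stop on an object; "squeeze" is the grip in N (left out, the last holds). Time passes only in rows, so rows that do not move let the fingers close. It gives the time, the measured TCP pose, the force and the opening at its end, in the units of the state.
- get_obs(): the state, without advancing time (a new reading comes with each control period).
- read_camera(name): name is "scene" or "side" or "wrist"; returns a dict with "img" (420x560x3 uint8, red, green, blue), "K" (3x3 intrinsics, pixels), "R" (3x3) and "t" (3): a world point X has camera coordinates R X + t; the wrist camera has in their place "tool_from_camera" (4x4, takes a point from camera to tool coordinates, whose origin is the TCP and whose axes are the tool frame's). Camera axes: x right, y down, z forward; pixel columns grow to the right and rows downward; lengths in mm; the calibration is good to about 2 mm. A picture is of the moment at which its call begins: read the wrist's pose just before it. There is no depth.
- hand_in(): hands the job in, once; it reports no verdict.
Trained networks look in the newest picture that a camera, given by its name, has taken for a name from the list of things; names that differ only in an ending like _2 or _b are one class to them, and where a whole thing is asked for, a point or a joint stands for the part that bears it (a point fixed in the world has none). Each returns a list of dicts, best first, with "conf" (0 to 1); they miss things now and then, are a little off and sometimes report something else, mostly with a low value. They report only what shows in the picture. A call takes as long as a camera call. They do not tell look-alikes from the thing itself.
- boxes_of(camera, name): "box" ([centre column, centre row, width, height] in pixels, round what is visible of it).
- spot_point(camera, name): "xy" ([column, row] in pixels: a listed point, or the origin of a listed thing).
The state is a dict: "time_s": time; "joint_pos": joint angles; "qd": joint speeds; "joint_torque": joint torques, N m; "tcp_pos": TCP position; "tcp_rot": TCP orientation; "force": force on the tool from outside, world axes, zero at the start; "wrist_torque": the same for the moment, N m; "finger_gap": finger opening in mm.
Only numpy, scipy, OpenCV 4.12 (cv2) and the standard library are available. Lean on these libraries where they do the work, as an engineer would, in place of code of your own. Each camera call takes 0.05 s, during which the arm holds its last target. There are 200 camera calls.

## Working session

There is one attempt and no reset: what is moved stays moved. The work goes in short steps, Python scripts to look and compute and a tool call to move; the robot and the scene stay as the last step left them, time stands still between calls to the robot, and variables do not carry over. Pictures are saved under pics/ and viewed, about 8 in all and at most 12, crops included, and the job is handed in when it is done.

Besides the shell and the picture viewer there is one more tool, called after "Emit:" as a command line: name --argument value ..., lists and objects as JSON in quotes. apply_moves: Moves the arm, as the interface text tells. Its arguments: {"type":"object","properties":{"moves":{"type":"array","items":{"type":"array"}},"squeeze":{"type":"number"}},"required":["moves"]}

```bash
mkdir -p pics; cat > h.py <<'E'
from rig import *
import numpy as np, cv2
def ray(c,xy,o=None):
    p=np.linalg.inv(c["K"])@np.array([xy[0],xy[1],1.])
    if "R" in c: R=np.array(c["R"]);return -R.T@np.array(c["t"]),R.T@p
    T=np.array(c["tool_from_camera"]);Rt=np.array(o["tcp_rot"])
    return np.array(o["tcp_pos"])+Rt@T[:3,3],Rt@(T[:3,:3]@p)
def at_z(c,xy,z,o=None):
    a,d=ray(c,xy,o);return a+d*(z-a[2])/d[2]
def proj(c,X):
    q=np.array(c["R"])@np.array(X)+np.array(c["t"]);q=np.array(c["K"])@q;return q[:2]/q[2]
def tri(r):
    A=np.zeros((3,3));b=np.zeros(3)
    for a,d in r:
        d=d/np.linalg.norm(d);P=np.eye(3)-np.outer(d,d);A+=P;b+=P@a
    return np.linalg.solve(A,b)
def save(c,n): cv2.imwrite("pics/"+n,cv2.cvtColor(c["img"],cv2.COLOR_RGB2BGR))
E
python3 - <<'E'
from h import *
np.set_printoptions(precision=1,suppress=True)
o=get_obs();print(o["time_s"],o["tcp_pos"],o["tcp_rot"],o["force"],o["finger_gap"])
Z={"tip_a":64,"seat_a":24,"carton_mid":30,"measure":0,"orange_carton":0,"adding_machine":0}
for n in("scene","side","wrist"):
    c=read_camera(n);save(c,n+"0.png")
    for k,z in Z.items():
        for d in spot_point(n,k)[:5]: print(n,k,round(d["conf"],2),np.array(d["xy"]),at_z(c,d["xy"],z,o))
E
```

```text
0.0 [649.7   0.  403.5] [[ 1. -0. -0.]
 [ 0. -0.  1.]
 [-0. -1. -0.]] [-1.2 -0.4 -0.3] 85.7904532160275
scene tip_a 0.62 [231.5 239.7] [603.3 157.   64. ]
scene tip_a 0.62 [220.8 244.9] [612.2 182.4  64. ]
scene tip_a 0.57 [287.5 191.3] [595.5 -32.   64. ]
scene tip_a 0.51 [266.1 217.7] [583.3  61.   64. ]
scene seat_a 0.6 [293.3 246.2] [500.9  62.2  24. ]
scene seat_a 0.58 [264.3 273.2] [505.5 159.3  24. ]
scene carton_mid 0.93 [339.8 178.7] [ 536.7 -169.8   30. ]
scene carton_mid 0.68 [394.  166.5] [ 452.  -292.2   30. ]
scene measure 0.96 [206.6 346.2] [493.5 357.6   0. ]
scene measure 0.28 [249.7 218.7] [646.8  54.8   0. ]
scene orange_carton 0.72 [336.5 142.4] [ 637.  -295.8    0. ]
scene adding_machine 0.66 [159.4 308.5] [635.7 362.3   0. ]
side tip_a 0.72 [259.2 225.2] [583.7 161.   64. ]
side tip_a 0.71 [273.5 214.8] [583.1  81.6  64. ]
side tip_a 0.65 [289.  203.1] [584.  -18.8  64. ]
side seat_a 0.98 [299.8 230. ] [505.5  63.6  24. ]
side seat_a 0.58 [282.7 242.8] [512.6 155.9  24. ]
side carton_mid 0.65 [358.3 193.3] [ 443.9 -285.2   30. ]
side carton_mid 0.63 [323.3 201. ] [ 526.4 -161.4   30. ]
side measure 0.67 [251.2 290.2] [489. 355.   0.]
side orange_carton 0.75 [304.  192.5] [ 653.1 -275.6    0. ]
wrist tip_a 0.93 [229.3 223.1] [597.2 -30.2  64. ]
wrist tip_a 0.61 [225.4 128.4] [597.6  66.1  64. ]
wrist tip_a 0.59 [218.3  21.2] [595.5 158.5  64. ]
wrist seat_a 0.93 [137.9  29.3] [506.5 163.2  24. ]
wrist seat_a 0.9 [158.9 214.4] [507.7 -32.   24. ]
wrist seat_a 0.89 [150.7 129.9] [508.6  64.5  24. ]
wrist carton_mid 0.66 [195.2 319. ] [ 542.2 -169.2   30. ]
```

View pictures.

View pics/scene0.png

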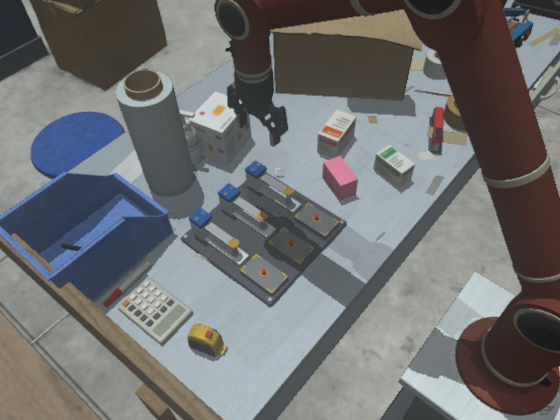

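View pics/wrist0.png

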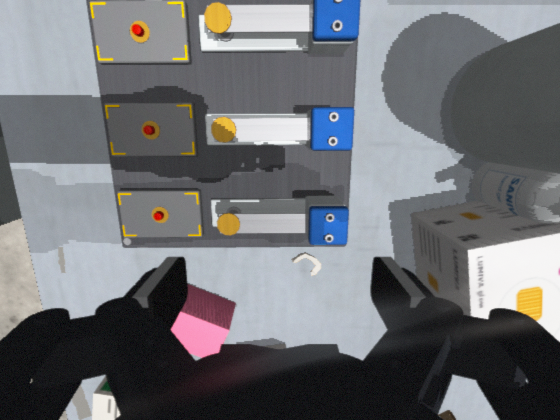

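```bash
python3 - <<'E'
import cv2
a=cv2.imread("pics/scene0.png")[140:220,290:430];cv2.imwrite("pics/crop1.png",cv2.resize(a,None,fx=5,fy=5,interpolation=cv2.INTER_CUBIC))
E
```

```text
(no output)
```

View pics/crop1.png

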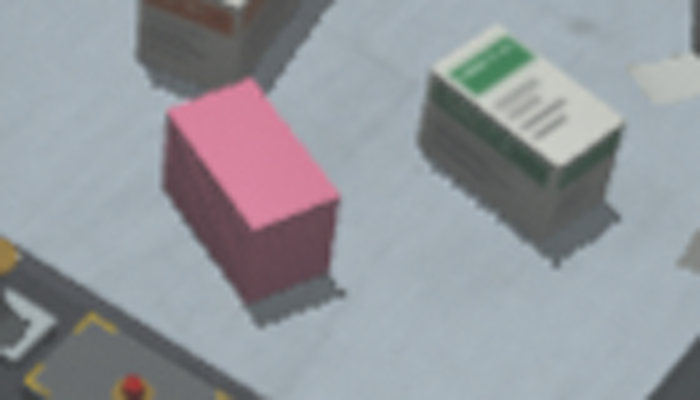

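Scene: the three stations lie in a row at pixels (264,272), (291,244) and (316,218). Carton candidates are pink (340,179), orange (337,130) and green-white (394,166). The crop confirms that the green-white one is the target, at about (448,-288).

The wrist view shows the tip pads at (218,21), (225,128) and (229,223). The leaves run along world +x.

First station a, the leftmost: close the gripper and move above its tip.

Emit:
apply_moves --moves '[[[-0.22,0.3,0.65],0,-1],[[-0.22,0.5,0.65],0,-1],[[-0.22,0.5,0.65],0,-1],[[-0.22,0.5,0.65],0,-1],[[-0.22,0.5,0.64],0,-1]]' --squeeze 30

```text
time_s: 1.55
tcp_pos: [594.5, 163.3, 289.1]
tcp_rot: [[1.0, 0.001, 0.0], [-0.0, 0.0, 1.0], [0.001, -1.0, 0.0]]
force: [0.3, 0.3, -0.7]
finger_gap: 12.1
```

Emit:
apply_moves --moves '[[[0,0.3,0],0,-1],[[0,0.2,0],0,-1],[[0,0,0],0,-1],[[0,0,0],0,-1]]'

```text
time_s: 1.95
tcp_pos: [595.8, 160.5, 265.3]
tcp_rot: [[1.0, 0.001, 0.002], [-0.002, -0.001, 1.0], [0.001, -1.0, -0.001]]
force: [0.1, -0.0, 0.5]
finger_gap: -0.2
```

```bash
python3 - <<'E'
from h import *
np.set_printoptions(precision=2,suppress=True)
o=get_obs();print(o["time_s"],o["tcp_pos"],o["tcp_rot"],o["force"],o["finger_gap"])
c=read_camera("wrist");save(c,"wrist1.png")
for k,z in {"tip_a":64,"seat_a":24}.items():
    for d in spot_point("wrist",k)[:5]: print(k,round(d["conf"],2),np.array(d["xy"]),at_z(c,d["xy"],z,o))
E
```

```text
1.95 [595.81 160.55 265.29] [[ 1.  0.  0.]
 [-0. -0.  1.]
 [ 0. -1. -0.]] [ 0.11 -0.02  0.47] -0.2380483011075258
tip_a 0.61 [277.1 242.5] [595.51 161.79  64.  ]
tip_a 0.46 [332.7 215.4] [627.65 178.3   64.  ]
seat_a 0.81 [169.7 335.6] [509.4   67.67  24.  ]
seat_a 0.76 [152.3 225.1] [505.84 160.03  24.  ]
```

View pics/wrist1.png

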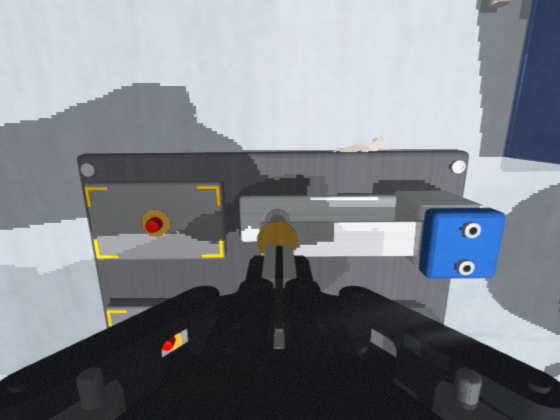

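The pad at (277,240) sits right under the shut fingertips, within 1.5 mm. Pressing down slowly.

Emit:
apply_moves --moves '[[[0,0.2,0.01],0,-1],[[0,0.2,0.01],0,-1],[[0,0.1,0],0,-1],[[0,0,0],0,-1],[[0,0,0],0,-1]]'

```text
time_s: 2.6
tcp_pos: [595.0, 163.0, 239.4]
tcp_rot: [[1.0, -0.001, -0.0], [0.0, -0.0, 1.0], [-0.001, -1.0, -0.0]]
force: [0.3, -0.6, 0.1]
finger_gap: -0.1
```

Emit:
apply_moves --moves '[[[0,0.06,0],0,-1],[[0,0.06,0],0,-1],[[0,0.06,0],0,-1],[[0,0,0],0,-1],[[0,0,0],0,-1]]'

```text
time_s: 3.1
tcp_pos: [595.3, 163.1, 231.8]
tcp_rot: [[1.0, 0.002, -0.0], [0.0, 0.001, 1.0], [0.002, -1.0, 0.001]]
force: [-1.7, 0.0, 6.6]
finger_gap: 0.1
```

Emit:
apply_moves --moves '[[[0,0.06,0],0,-1],[[0,0.06,0],0,-1],[[0,0,0],0,-1],[[0,0,0],0,-1]]'

```text
time_s: 3.5
tcp_pos: [595.5, 163.1, 227.0]
tcp_rot: [[1.0, 0.002, 0.0], [-0.0, 0.001, 1.0], [0.002, -1.0, 0.001]]
force: [-4.1, -0.1, 12.9]
finger_gap: 0.1
```

Emit:
apply_moves --moves '[[[0,0.04,0],0,-1],[[0,0,0],0,-1],[[0,0,0],0,-1]]'

```text
time_s: 3.8
tcp_pos: [595.5, 163.1, 225.5]
tcp_rot: [[1.0, 0.003, 0.0], [-0.0, 0.001, 1.0], [0.003, -1.0, 0.001]]
force: [-3.1, -1.2, 14.3]
finger_gap: -0.0
```

Emit:
apply_moves --moves '[[[0,0.04,0],0,-1],[[0,0,0],0,-1],[[0,0,0],0,-1]]'

```text
time_s: 4.1
tcp_pos: [595.6, 163.1, 223.9]
tcp_rot: [[1.0, 0.003, 0.0], [-0.0, 0.001, 1.0], [0.003, -1.0, 0.001]]
force: [-3.4, -1.5, 16.3]
finger_gap: 0.0
```

Emit:
apply_moves --moves '[[[0,0.04,0],0,-1],[[0,0,0],0,-1],[[0,0,0],0,-1]]'

```text
time_s: 4.4
tcp_pos: [595.7, 163.1, 223.1]
tcp_rot: [[1.0, 0.004, 0.0], [-0.0, 0.001, 1.0], [0.004, -1.0, 0.001]]
force: [-5.8, -1.7, 22.3]
finger_gap: 0.3
```

The force jumped with little travel, so it is on the stop. Hold, then let up.

Emit:
apply_moves --moves '[[[0,0.02,0],0,-1],[[0,0,0],0,-1],[[0,0,0],0,-1],[[0,0,0],0,-1],[[0,0,0],0,-1]]'

```text
time_s: 4.9
tcp_pos: [595.7, 163.1, 222.7]
tcp_rot: [[1.0, 0.004, 0.0], [-0.0, 0.001, 1.0], [0.004, -1.0, 0.001]]
force: [-6.4, -1.9, 24.7]
finger_gap: 0.0
```

Emit:
apply_moves --moves '[[[0,-0.2,0],0,-1],[[0,-0.3,0],0,-1],[[0,-0.5,0],0,-1],[[0,-0.3,-0.4],0,-1],[[0.01,0,-0.6],0,-1]]'

```text
time_s: 5.4
tcp_pos: [596.0, 115.5, 285.2]
tcp_rot: [[1.0, 0.005, -0.005], [0.005, 0.003, 1.0], [0.005, -1.0, 0.003]]
force: [0.3, -0.9, -0.6]
finger_gap: 0.1
```

Emit:
apply_moves --moves '[[[0,0.1,-0.6],0,-1],[[0,0.4,-0.32],0,-1],[[0,0,0],0,-1],[[0,0,0],0,-1]]'

```text
time_s: 5.8
tcp_pos: [595.3, 67.7, 257.4]
tcp_rot: [[1.0, -0.001, 0.0], [-0.0, 0.001, 1.0], [-0.001, -1.0, 0.001]]
force: [0.3, 1.5, 0.1]
finger_gap: 0.5
```

```bash
cat > look.py <<'E'
from h import *
np.set_printoptions(precision=2,suppress=True)
o=get_obs();print(o["time_s"],o["tcp_pos"],o["force"],o["finger_gap"])
c=read_camera("wrist");save(c,"w_last.png")
for k,z in {"tip_a":64,"seat_a":24}.items():
    for d in spot_point("wrist",k)[:5]: print(k,round(d["conf"],2),np.array(d["xy"]),at_z(c,d["xy"],z,o))
E
python3 look.py
```

```text
5.8 [595.34  67.65 257.44] [0.33 1.54 0.05] 0.4502689157219596
tip_a 0.79 [281.6 254.1] [597.09  65.2   64.  ]
tip_a 0.6 [278.5  72.8] [595.45 160.56  64.  ]
seat_a 0.92 [153.9 232.2] [508.56  64.57  24.  ]
seat_a 0.79 [167.8 350.6] [508.98 -32.72  24.  ]
seat_a 0.62 [136.   81.8] [507.99 161.96  24.  ]
```

Emit:
apply_moves --moves '[[[0.03,0.2,-0.04],0,-1],[[0,0.15,0],0,-1],[[0,0.1,0],0,-1],[[0,0.06,0],0,-1],[[0,0,0],0,-1]]'

```text
time_s: 6.45
tcp_pos: [596.8, 65.3, 231.9]
tcp_rot: [[1.0, -0.001, -0.0], [0.0, 0.0, 1.0], [-0.001, -1.0, 0.0]]
force: [-0.8, 0.7, 2.2]
finger_gap: 0.3
```

Emit:
apply_moves --moves '[[[0,0.06,0],0,-1],[[0,0.04,0],0,-1],[[0,0,0],0,-1],[[0,0,0],0,-1]]'

```text
time_s: 6.85
tcp_pos: [596.9, 65.3, 227.5]
tcp_rot: [[1.0, -0.0, -0.0], [0.0, 0.0, 1.0], [-0.0, -1.0, 0.0]]
force: [-2.3, 0.4, 4.9]
finger_gap: 0.1
```

At the same height (227) b pushes back 4.9 N against a's 12.9 N, so b looks soft.

Emit:
apply_moves --moves '[[[0,0.06,0],0,-1],[[0,0.02,0],0,-1],[[0,0,0],0,-1],[[0,0,0],0,-1]]'

```text
time_s: 7.25
tcp_pos: [597.1, 65.2, 224.1]
tcp_rot: [[1.0, 0.001, -0.0], [0.0, 0.0, 1.0], [0.001, -1.0, 0.0]]
force: [-2.7, 0.9, 7.6]
finger_gap: 0.2
```

Emit:
apply_moves --moves '[[[0,0.04,0],0,-1],[[0,0,0],0,-1],[[0,0,0],0,-1]]'

```text
time_s: 7.55
tcp_pos: [597.1, 65.2, 223.2]
tcp_rot: [[1.0, 0.001, -0.0], [0.0, 0.001, 1.0], [0.001, -1.0, 0.001]]
force: [-4.8, -0.0, 13.4]
finger_gap: 0.0
```

On the stop (the force jumps at 223). Hold, let up, and go to c.

Emit:
apply_moves --moves '[[[0,0.03,0],0,-1],[[0,0,0],0,-1],[[0,0,0],0,-1],[[0,0,0],0,-1],[[0,0,0],0,-1]]'

```text
time_s: 8.05
tcp_pos: [597.2, 65.2, 222.5]
tcp_rot: [[1.0, 0.002, -0.0], [0.0, 0.001, 1.0], [0.002, -1.0, 0.001]]
force: [-4.9, 0.9, 17.5]
finger_gap: 0.2
```

Emit:
apply_moves --moves '[[[0,-0.2,0],0,-1],[[0,-0.3,0],0,-1],[[0,-0.5,0],0,-1],[[0,-0.3,-0.4],0,-1],[[0.01,0,-0.6],0,-1]]'

```text
time_s: 8.55
tcp_pos: [598.6, 16.8, 286.9]
tcp_rot: [[1.0, 0.006, -0.005], [0.005, 0.002, 1.0], [0.006, -1.0, 0.002]]
force: [0.9, -0.5, 0.4]
finger_gap: -0.2
```

Emit:
apply_moves --moves '[[[0,0.1,-0.6],0,-1],[[0,0.4,-0.32],0,-1],[[0,0,0],0,-1],[[0,0,0],0,-1]]'

```text
time_s: 8.95
tcp_pos: [597.5, -30.6, 259.2]
tcp_rot: [[1.0, -0.001, 0.0], [-0.0, 0.001, 1.0], [-0.001, -1.0, 0.001]]
force: [0.4, 0.3, 0.3]
finger_gap: 0.0
```

```bash
python3 look.py
```

```text
8.95 [597.45 -30.65 259.19] [0.4  0.26 0.31] 0.029439841401223608
tip_a 0.71 [277.1 247.4] [596.68 -29.75  64.  ]
tip_a 0.58 [276.1  67.6] [596.46  64.87  64.  ]
seat_a 0.91 [133.2  77.4] [508.02  66.4   24.  ]
seat_a 0.72 [153.3 231.5] [509.61 -33.83  24.  ]
```

Emit:
apply_moves --moves '[[[0,0.24,0],0,-1],[[0,0.15,0],0,-1],[[0,0.1,0],0,-1],[[0,0.06,0],0,-1],[[0,0,0],0,-1]]'

```text
time_s: 9.6
tcp_pos: [597.2, -30.3, 232.2]
tcp_rot: [[1.0, -0.002, -0.001], [0.001, 0.001, 1.0], [-0.002, -1.0, 0.001]]
force: [-2.8, 0.5, 6.2]
finger_gap: -0.5
```

Emit:
apply_moves --moves '[[[0,0.06,0],0,-1],[[0,0.06,0],0,-1],[[0,0,0],0,-1],[[0,0,0],0,-1]]'

```text
time_s: 10.0
tcp_pos: [597.3, -30.3, 227.7]
tcp_rot: [[1.0, -0.001, -0.001], [0.001, 0.001, 1.0], [-0.001, -1.0, 0.001]]
force: [-3.2, 1.2, 11.3]
finger_gap: 0.1
```

Emit:
apply_moves --moves '[[[0,0.06,0],0,-1],[[0,0,0],0,-1],[[0,0,0],0,-1]]'

```text
time_s: 10.3
tcp_pos: [597.4, -30.3, 225.3]
tcp_rot: [[1.0, 0.0, -0.001], [0.001, 0.001, 1.0], [0.0, -1.0, 0.001]]
force: [-4.5, 1.4, 14.6]
finger_gap: 0.0
```

Emit:
apply_moves --moves '[[[0,0.06,0],0,-1],[[0,0.02,0],0,-1],[[0,0,0],0,-1],[[0,0,0],0,-1]]'

```text
time_s: 10.7
tcp_pos: [597.5, -30.3, 223.0]
tcp_rot: [[1.0, 0.001, -0.001], [0.001, 0.001, 1.0], [0.001, -1.0, 0.001]]
force: [-7.0, 1.5, 23.0]
finger_gap: -0.0
```

Emit:
apply_moves --moves '[[[0,0.03,0],0,-1],[[0,0,0],0,-1],[[0,0,0],0,-1],[[0,0,0],0,-1],[[0,0,0],0,-1]]'

```text
time_s: 11.2
tcp_pos: [597.6, -30.3, 222.4]
tcp_rot: [[1.0, 0.002, -0.0], [0.0, 0.001, 1.0], [0.002, -1.0, 0.001]]
force: [-7.8, 0.8, 27.0]
finger_gap: 0.2
```

Emit:
apply_moves --moves '[[[0,-0.3,0],0,-1],[[0,-0.6,0],0,-1],[[-0.2,-0.7,-0.5],0,0],[[-0.4,-0.5,-0.7],0,1],[[-0.5,-0.1,-0.75],0,1]]'

```text
time_s: 11.7
tcp_pos: [543.6, -128.9, 330.9]
tcp_rot: [[1.0, 0.008, -0.003], [0.003, -0.001, 1.0], [0.008, -1.0, -0.001]]
force: [-0.1, -1.2, -0.9]
finger_gap: 43.2
```

Emit:
apply_moves --moves '[[[-0.45,0,-0.8],0,1],[[-0.45,0,-0.8],0,1],[[-0.4,0,-0.8],0,1],[[-0.4,0,-0.8],0,1],[[0,0,0],0,1]]'

```text
time_s: 12.2
tcp_pos: [452.8, -296.2, 327.5]
tcp_rot: [[1.0, -0.003, 0.014], [-0.014, -0.006, 1.0], [-0.003, -1.0, -0.006]]
force: [-1.0, 0.1, -0.4]
finger_gap: 85.3
```

Emit:
apply_moves --moves '[[[0,0,0],0,1],[[0,0,0],0,1]]'

```text
time_s: 12.4
tcp_pos: [458.2, -287.2, 327.5]
tcp_rot: [[1.0, 0.0, -0.002], [0.002, 0.001, 1.0], [0.0, -1.0, 0.001]]
force: [-0.4, 0.8, 0.1]
finger_gap: 85.8
```

```bash
cat > look2.py <<'E'
from h import *
np.set_printoptions(precision=3,suppress=True)
o=get_obs();print(o["time_s"],o["tcp_pos"],o["tcp_rot"],o["force"],o["finger_gap"],o["joint_pos"])
import sys
c=read_camera("wrist");save(c,sys.argv[1])
for d in spot_point("wrist","carton_mid")[:5]: print(round(d["conf"],2),np.array(d["xy"]),at_z(c,d["xy"],30,o))
# white top of carton
s=read_camera("scene");
E
python3 look2.py wrist2.png
```

```text
12.4 [ 458.235 -287.222  327.537] [[ 1.     0.    -0.002]
 [ 0.002  0.001  1.   ]
 [ 0.    -1.     0.001]] [-0.38   0.815  0.077] 85.82591209309668 [ 0.561  0.539 -0.061  1.835  0.043  0.769  0.479]
0.95 [275.  206.7] [ 455.451 -288.442   30.   ]
0.63 [381.4  58.7] [ 540.107 -167.208   30.   ]
```

View pics/wrist2.png

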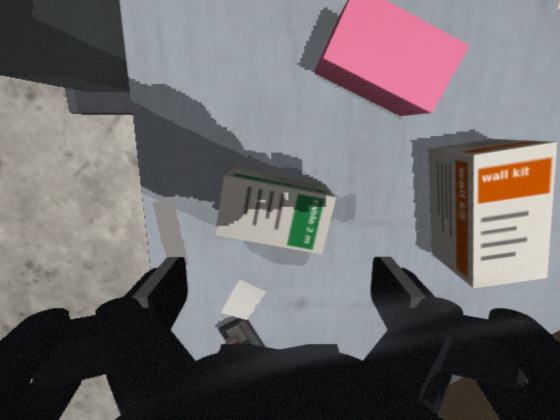

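Green carton top corners are at about (217,237), (324,254) and (334,194). Its mid is at about (455,-288), clear of pink (390,55) and orange (500,215). Next: fit its yaw.

```bash
python3 - <<'E'
from h import *
np.set_printoptions(precision=2,suppress=True)
o=get_obs();c=read_camera("wrist");im=c["img"]
P=np.array([[217,237],[324,254],[334,194]],np.float32).reshape(-1,1,2)
g=cv2.cvtColor(im,cv2.COLOR_RGB2GRAY)
P=cv2.cornerSubPix(g,P,(5,5),(-1,-1),(3,50,.01)).reshape(-1,2)
print(P)
W=[at_z(c,p,60,o)[:2] for p in P];print(W)
e=W[1]-W[0];f=W[2]-W[1];print(np.linalg.norm(e),np.linalg.norm(f),np.degrees(np.arctan2(e[1],e[0])),np.degrees(np.arctan2(f[1],f[0])),(W[0]+W[2])/2)
E
```

```text
[[214.87 234.51]
 [320.89 254.08]
 [334.85 197.16]]
[array([ 406.96, -303.99]), array([ 493.98, -320.98]), array([ 503.15, -272.63])]
88.66665615208804 49.20755254639422 -11.046898446133822 79.26187170834748 [ 455.05 -288.31]
```

Sizes match (88.7 x 49.2) and the yaw is about −11°. Turn −79° so the jaws span the 50 mm width.

Emit:
apply_moves --moves '[[[0,0,0],-1,1],[[0,0,0],-1,1],[[0,0,0],-1,1],[[0,0,0],-1,1],[[0,0,0],-1,1]]'

```text
time_s: 13.1
tcp_pos: [458.0, -287.7, 327.7]
tcp_rot: [[0.863, 0.0, -0.505], [0.505, 0.0, 0.863], [0.0, -1.0, 0.0]]
force: [0.3, -0.1, -0.5]
finger_gap: 85.2
```

Emit:
apply_moves --moves '[[[0,0,0],-1,1],[[0,0,0],-1,1],[[0,0,0],-1,1],[[0,0,0],-1,1],[[0,0,0],-1,1]]'

```text
time_s: 13.6
tcp_pos: [457.9, -287.7, 327.7]
tcp_rot: [[0.495, -0.0, -0.869], [0.869, 0.0, 0.495], [0.0, -1.0, 0.0]]
force: [1.1, -0.1, -0.1]
finger_gap: 85.4
```

Emit:
apply_moves --moves '[[[0,0,0],-1,1],[[0,0,0],-1,1],[[0,0,0],-1,1],[[0,0,0],-0.2,1],[[0,0,0],0,1]]'

```text
time_s: 14.1
tcp_pos: [457.7, -288.1, 327.6]
tcp_rot: [[0.188, -0.0, -0.982], [0.982, 0.0, 0.188], [0.0, -1.0, 0.0]]
force: [0.3, 0.3, 0.3]
finger_gap: 85.3
```

```bash
cat >> look2.py <<'E'
p=np.array(o["tcp_rot"]).T@(np.array([455,-288.3,0])-np.array(o["tcp_pos"]));print("tool delta",p)
E
python3 look2.py wrist3.png
```

```text
14.1 [ 457.7   -288.102  327.646] [[ 0.188 -0.    -0.982]
 [ 0.982  0.     0.188]
 [ 0.    -1.     0.   ]] [0.279 0.261 0.279] 85.27639138030973 [ 0.819  0.575 -0.455  1.827  0.334  0.816  1.578]
0.96 [417.3 263. ] [ 539.137 -169.732   30.   ]
0.7 [274.2 199. ] [ 453.007 -290.159   30.   ]
tool delta [ -0.791 327.647   2.584]
```

View pics/wrist3.png

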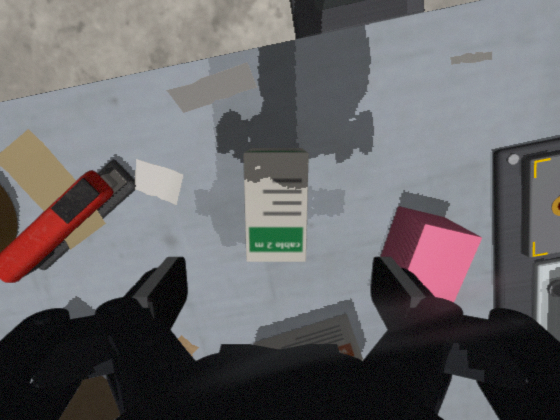

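The carton is square between the fingers (columns 244–309), with its centre 3 mm along tool z. The pink box is clear of the finger path. Descend and grasp.

Emit:
apply_moves --moves '[[[-0.02,0.6,0.06],0,1],[[0,0.8,0],0,1],[[0,0.7,0],0,1],[[0,0.4,0],0,1],[[0,0.25,0],0,1]]'

```text
time_s: 14.75
tcp_pos: [454.0, -288.6, 188.4]
tcp_rot: [[0.188, -0.002, -0.982], [0.982, 0.001, 0.188], [0.001, -1.0, 0.003]]
force: [0.4, -0.3, -0.0]
finger_gap: 85.1
```

Emit:
apply_moves --moves '[[[0,0,0],0,1],[[0,0,0],0,1]]'

```text
time_s: 14.95
tcp_pos: [454.9, -289.0, 190.9]
tcp_rot: [[0.187, 0.001, -0.982], [0.982, -0.001, 0.187], [-0.0, -1.0, -0.001]]
force: [-0.5, -0.5, -0.1]
finger_gap: 85.3
```

Emit:
apply_moves --moves '[[[0,0,0],0,-1],[[0,0,0],0,-1],[[0,0,0],0,-1],[[0,0,0],0,-1],[[0,0,0],0,-1]]' --squeeze 35

```text
time_s: 15.45
tcp_pos: [454.6, -289.3, 191.4]
tcp_rot: [[0.188, 0.002, -0.982], [0.982, -0.001, 0.188], [-0.001, -1.0, -0.002]]
force: [-1.6, -0.5, 6.8]
finger_gap: 49.5
```

Emit:
apply_moves --moves '[[[0,-0.2,0],0,-1],[[0,-0.6,0],0,-1],[[0,-0.8,0],0,-1],[[0,-0.6,0],0,-1],[[0,-0.4,0],0,-1]]'

```text
time_s: 15.95
tcp_pos: [454.2, -288.7, 322.5]
tcp_rot: [[0.187, 0.002, -0.982], [0.982, -0.001, 0.187], [-0.0, -1.0, -0.002]]
force: [0.2, -0.6, -4.2]
finger_gap: 49.8
```

Emit:
apply_moves --moves '[[[0,0,0],-0.9,-1],[[0,0,0],-0.9,-1],[[0,0,0],0,-1],[[0,0,0],0,-1]]'

```text
time_s: 16.35
tcp_pos: [453.8, -288.8, 319.8]
tcp_rot: [[0.002, -0.001, -1.0], [1.0, 0.001, 0.002], [0.001, -1.0, 0.001]]
force: [-0.3, -0.3, -3.3]
finger_gap: 49.2
```

Held (about 3.3 N weight). Carry it over seat b at (508.5, 65).

Emit:
apply_moves --moves '[[[0.4,0,-0.05],0,-1],[[0.8,0,-0.15],0,-1],[[0.9,0,-0.2],0,-1],[[0.9,0,-0.2],0,-1],[[0.9,0,-0.2],0,-1]]'

```text
time_s: 16.85
tcp_pos: [494.3, -92.2, 320.1]
tcp_rot: [[0.002, -0.0, -1.0], [1.0, 0.0, 0.002], [0.0, -1.0, 0.0]]
force: [0.5, -0.0, -3.6]
finger_gap: 49.5
```

Emit:
apply_moves --moves '[[[0.9,0,-0.2],0,-1],[[0.9,0,-0.1],0,-1],[[0.8,0,0],0,-1],[[0.58,0,0],0,-1],[[0,0,0],0,-1]]'

```text
time_s: 17.35
tcp_pos: [508.6, 71.5, 320.7]
tcp_rot: [[-0.009, 0.001, -1.0], [1.0, 0.005, -0.009], [0.005, -1.0, -0.001]]
force: [-0.3, -0.5, -3.2]
finger_gap: 49.5
```

Emit:
apply_moves --moves '[[[0,0,0],0,-1],[[0,0,0],0,-1],[[0,0,0],0,-1]]'

```text
time_s: 17.65
tcp_pos: [509.4, 63.5, 319.9]
tcp_rot: [[0.003, -0.001, -1.0], [1.0, -0.001, 0.003], [-0.001, -1.0, 0.001]]
force: [0.0, -0.6, -4.3]
finger_gap: 49.7
```

```bash
python3 - <<'E'
from h import *
np.set_printoptions(precision=3,suppress=True)
o=get_obs();print(o["time_s"],o["tcp_pos"],o["tcp_rot"],o["force"],o["finger_gap"],o["joint_pos"])
for n in("wrist","scene","side"):
    c=read_camera(n);save(c,n+"4.png")
    for k,z in {"carton_mid":o["tcp_pos"][2]-161,"seat_a":24,"tip_a":64}.items():
        for d in spot_point(n,k)[:4]: print(n,k,round(d["conf"],2),np.array(d["xy"]),at_z(c,d["xy"],z,o))
E
```

```text
17.65 [509.397  63.458 319.942] [[ 0.003 -0.001 -1.   ]
 [ 1.    -0.001  0.003]
 [-0.001 -1.     0.001]] [ 0.022 -0.597 -4.337] 49.7480508436575 [ 0.159  0.555 -0.486  1.908  0.364  0.767  1.036]
wrist carton_mid 0.67 [ 20.2 238.9] [491.788 -51.846 158.942]
wrist seat_a 0.96 [389.  201.5] [507.446 161.745  24.   ]
wrist seat_a 0.65 [170.3 206.8] [511.529 -32.475  24.   ]
scene carton_mid 0.79 [291.2 209.5] [506.032  61.862 158.942]
scene carton_mid 0.79 [341.1 177.9] [476.16  -76.509 158.942]
scene seat_a 0.86 [263.7 275.4] [502.811 164.359  24.   ]
scene seat_a 0.65 [294.3 244.4] [502.231  56.802  24.   ]
scene seat_a 0.61 [315.5 218.5] [509.903 -33.907  24.   ]
scene seat_a 0.26 [220.8 243.7] [636.969 163.775  24.   ]
scene tip_a 0.72 [265.3 213.7] [592.484  53.353  64.   ]
scene tip_a 0.54 [228.4 241.1] [606.095 164.199  64.   ]
side carton_mid 0.68 [299.4 187.5] [504.609  70.971 158.942]
side seat_a 0.92 [286.  242.9] [504.316 152.255  24.   ]
side seat_a 0.76 [296.6 230.2] [513.247  69.098  24.   ]
side seat_a 0.69 [314.6 220.9] [492.694 -13.583  24.   ]
side seat_a 0.33 [263.7 224.4] [619.004  79.876  24.   ]
side tip_a 0.59 [257.9 224.3] [589.919 157.729  64.   ]
side tip_a 0.49 [272.3 211.7] [597.433  63.589  64.   ]
side tip_a 0.48 [286.2 205.3] [583.473   0.981  64.   ]
```

View pics/wrist4.png

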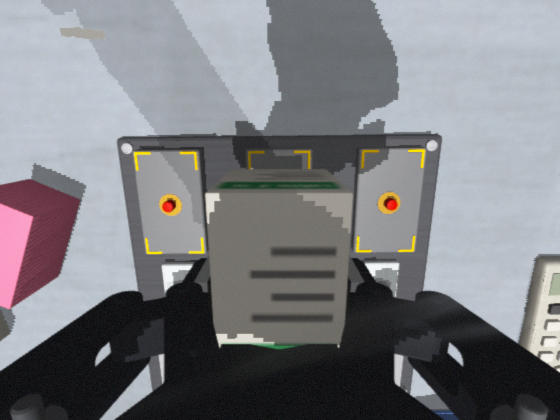

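Carton held square; its top corners are at about (207,190), (352,190), (345,343) and (217,345). Pins a and c are at (390,203) and (169,206). Seat b shows behind the carton.

```bash
python3 - <<'E'
from h import *
np.set_printoptions(precision=2,suppress=True)
o=get_obs();c=read_camera("wrist");im=c["img"];zt=o["tcp_pos"][2]-131
for p in [(207,190),(352,190),(345,343),(217,345)]: print("top",p,at_z(c,p,zt,o))
hsv=cv2.cvtColor(im,cv2.COLOR_RGB2HSV)
m=((hsv[...,1]>170)&((hsv[...,0]<5)|(hsv[...,0]>175))&(hsv[...,2]>100)).astype(np.uint8)
n,l,s,ce=cv2.connectedComponentsWithStats(m)
for i in range(1,n):
    if s[i,4]>30: print("red",s[i,4],ce[i],at_z(c,ce[i],32,o))
for p in [(126,148),(432,145)]: print("bolt",at_z(c,p,13,o))
# seat corner marks (yellow)
m=((hsv[...,1]>140)&(hsv[...,0]>20)&(hsv[...,0]<32)&(hsv[...,2]>110)).astype(np.uint8)
for lo,hi in((120,206),(240,320),(355,430)):
    ys,xs=np.nonzero(m[140:262,lo:hi]);xs=xs+lo;ys=ys+140
    print("yellow",xs.min(),xs.max(),ys.min(),ys.max(),[at_z(c,(a,b),24,o)[:2] for a,b in((xs.min(),ys.min()),(xs.max(),ys.min()),(xs.max(),ys.max()))])
E
```

```text
top (207, 190) [463.92  42.6  189.21]
top (352, 190) [463.97  90.55 189.21]
top (345, 343) [523.25  91.5  189.21]
top (217, 345) [524.13  42.69 189.21]
red 77 [388.51 204.16] [507.8  160.74  32.  ]
red 77 [165.6  205.58] [508.91 -31.55  32.  ]
bolt [461.24 -68.68  13.  ]
bolt [458.93 201.04  13.  ]
yellow 132 201 151 252 [array([463.07, -58.52]), array([463.13,   0.13]), array([555.37,  -6.05])]
yellow 246 307 150 168 [array([462.33,  38.4 ]), array([462.38,  90.17]), array([477.64,  90.52])]
yellow 355 421 149 251 [array([461.59, 130.85]), array([461.65, 186.78]), array([554.51, 197.87])]
```

```bash
python3 - <<'E'
from h import *
np.set_printoptions(precision=2,suppress=True)
for i in range(3):
    o=get_obs();print(o["time_s"],o["tcp_pos"],o["tcp_rot"][0]);c=read_camera("wrist")
    R=o["tcp_rot"];
    print(c["tool_from_camera"] if i==0 else "", at_z(c,(280,190),189,o),at_z(c,(276.5,150),24,o))
    print([ (round(d["conf"],2),at_z(c,d["xy"],24,o)) for d in spot_point("wrist","seat_a")[:2]])
E
```

```text
18.3 [509.33  65.14 320.24] [-0.  0. -1.]
[[ 1.   -0.   -0.    1.3 ]
 [ 0.   -0.26  0.97 31.19]
 [-0.   -0.97 -0.26 65.31]
 [ 0.    0.    0.    1.  ]] [463.98  66.75 189.  ] [462.36  64.29  24.  ]
[]
18.4 [509.33  65.14 320.22] [-0. -0. -1.]
 [463.98  66.75 189.  ] [462.35  64.29  24.  ]
[(0.83, array([509.29, -32.84,  24.  ])), (0.82, array([508.26, 159.45,  24.  ]))]
18.5 [509.34  65.12 320.2 ] [-0. -0. -1.]
 [463.98  66.73 189.  ] [462.34  64.27  24.  ]
[(0.86, array([507.71, 157.87,  24.  ])), (0.83, array([509.92, -34.25,  24.  ]))]
```

Settled at (509.3, 65.1). In the same image the carton is about 1–2 mm left of the seat centre, and the plate yaw is about +0.4°. Correct half and descend.

Emit:
apply_moves --moves '[[[-0.02,0.4,0],-0.07,-1],[[0,0.6,0],0,-1],[[0,0.5,0],0,-1],[[0,0.3,0],0,-1],[[0,0.16,0],0,-1]]'

```text
time_s: 19.1
tcp_pos: [509.1, 64.0, 220.8]
tcp_rot: [[-0.007, -0.002, -1.0], [1.0, -0.0, -0.007], [-0.0, -1.0, 0.002]]
force: [-1.0, 0.7, -3.2]
finger_gap: 49.5
```

Emit:
apply_moves --moves '[[[0,0,0],0,-1],[[0,0,0],0,-1],[[0,0,0],0,-1],[[0,0,0],0,-1]]'

```text
time_s: 19.5
tcp_pos: [509.7, 64.2, 223.1]
tcp_rot: [[-0.007, 0.002, -1.0], [1.0, 0.001, -0.007], [0.001, -1.0, -0.002]]
force: [0.3, 1.7, -3.9]
finger_gap: 49.5
```

```bash
python3 - <<'E'
from h import *
np.set_printoptions(precision=3,suppress=True)
o=get_obs();print(o["time_s"],o["tcp_pos"],o["tcp_rot"][0],o["force"])
c=read_camera("wrist");save(c,"wrist5.png")
E
```

```text
19.5 [509.723  64.245 223.124] [-0.007  0.002 -1.   ] [ 0.256  1.659 -3.93 ]
```

View pics/wrist5.png

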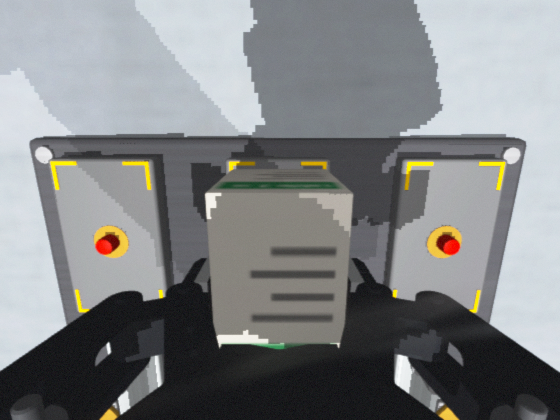

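Seat b's marks (228–327, mid 277.5) against the carton's mid at column 280: about 1 mm to the right still. Pins a and c stay clear at (108,243) and (447,243). Lower it.

Emit:
apply_moves --moves '[[[-0.02,0.06,0],0,-1],[[0,0.05,0],0,-1],[[0,0.03,0],0,-1],[[0,0,0],0,-1],[[0,0,0],0,-1]]'

```text
time_s: 20.05
tcp_pos: [509.6, 63.1, 216.0]
tcp_rot: [[-0.007, 0.001, -1.0], [1.0, -0.0, -0.007], [-0.0, -1.0, -0.001]]
force: [-0.8, -0.3, 5.1]
finger_gap: 49.6
```

Emit:
apply_moves --moves '[[[0,0.02,0],0,-1],[[0,0,0],0,-1],[[0,0,0],0,-1]]'

```text
time_s: 20.35
tcp_pos: [509.6, 63.2, 215.7]
tcp_rot: [[-0.007, 0.002, -1.0], [1.0, -0.001, -0.007], [-0.001, -1.0, -0.002]]
force: [-2.6, -1.0, 11.3]
finger_gap: 49.7
```

It is on the seat (stiff contact at 215.7, the expected height). Ease off, release, rise.

Emit:
apply_moves --moves '[[[0,-0.02,0],0,-1],[[0,0,0],0,0.4],[[0,0,0],0,0.6],[[0,0,0],0,0.6],[[0,0,0],0,0.6]]'

```text
time_s: 20.85
tcp_pos: [509.3, 63.1, 215.0]
tcp_rot: [[-0.007, -0.0, -1.0], [1.0, 0.0, -0.007], [0.0, -1.0, 0.0]]
force: [-0.2, 0.3, -0.4]
finger_gap: 68.3
```

Emit:
apply_moves --moves '[[[0,-0.1,0],0,0.6],[[0,-0.3,0],0,0.6],[[0,-0.5,0],0,0.6],[[0,-0.6,0],0,0.6],[[0,-0.6,0],0,0.6]]'

```text
time_s: 21.35
tcp_pos: [509.1, 63.1, 321.3]
tcp_rot: [[-0.008, -0.001, -1.0], [1.0, 0.0, -0.008], [0.0, -1.0, 0.001]]
force: [0.4, -0.3, -0.8]
finger_gap: 68.0
```

Emit:
apply_moves --moves '[[[0,-0.6,0.3],0,0.6],[[0,-0.3,0.3],0,0.6],[[0,0,0],0,0.6],[[0,0,0],0,0.6],[[0,0,0],0,0.6]]'

```text
time_s: 21.85
tcp_pos: [479.7, 62.5, 364.3]
tcp_rot: [[-0.007, -0.001, -1.0], [1.0, -0.0, -0.007], [-0.0, -1.0, 0.001]]
force: [0.0, 0.4, -0.5]
finger_gap: 68.2
```

```bash
python3 - <<'E'
from h import *
np.set_printoptions(precision=2,suppress=True)
o=get_obs();print(o["time_s"],o["tcp_pos"],o["tcp_rot"][0],o["force"],o["finger_gap"])
W=read_camera("wrist");save(W,"wrist6.png")
for n in("wrist","scene","side"):
    c=read_camera(n)
    for d in spot_point(n,"carton_mid")[:2]: print(n,round(d["conf"],2),np.array(d["xy"]),at_z(c,d["xy"],54,o))
s=c["img"]
a=W["img"];b=cv2.resize(c["img"][150:270,220:380],(560,420))
out=np.vstack([cv2.resize(a,(400,300)),cv2.resize(b,(400,300))]);out=np.hstack([out[:300],out[300:]])
cv2.imwrite("pics/final.png",out[...,::-1])
E
```

```text
21.85 [479.69  62.55 364.25] [-0.01 -0.   -1.  ] [ 0.01  0.35 -0.5 ] 68.16966239569136
wrist 0.69 [ 59.5 248.4] [ 528.79 -149.82   54.  ]
wrist 0.58 [280.6 231.6] [510.2   65.45  54.  ]
scene 0.89 [293.4 234.6] [508.11  52.69  54.  ]
scene 0.82 [341. 182.] [ 516.85 -144.8    54.  ]
side 0.67 [309.1 192.3] [ 578.35 -157.64   54.  ]
side 0.65 [323.4 201. ] [ 503.97 -106.89   54.  ]
```

View pics/final.png

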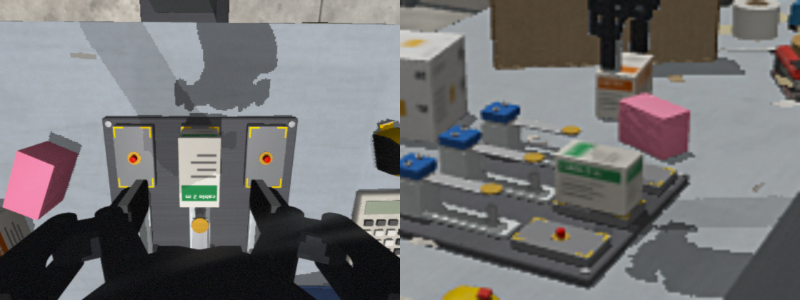

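The carton stands in the middle seat with the hand clear. One close crop to check centring and flatness.

```bash
python3 - <<'E'
from h import *
a=cv2.imread("pics/wrist6.png")[150:340,220:340];cv2.imwrite("pics/crop6.png",cv2.resize(a,None,fx=3,fy=3,interpolation=cv2.INTER_CUBIC))
E
```

```text
(no output)
```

View pics/crop6.png

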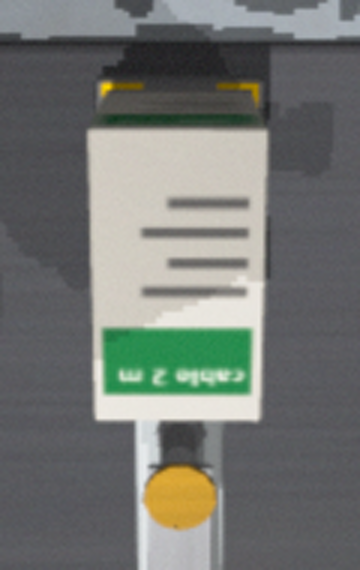

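```bash
python3 - <<'E'
from h import *
np.set_printoptions(precision=1,suppress=True)
o=get_obs();c=read_camera("wrist")
f=lambda x,y,z:at_z(c,(220+x/3,150+y/3),z,o)[:2]
print(o["tcp_pos"],[f(*p,84) for p in((88,128),(267,128),(260,420),(96,420))])
print("marks",f(98,82,24),f(262,82,24),"base end",f(103,93,24),f(258,93,24),"tip",f(180,497,64))
E
```

```text
[479.5  62.9 364.8] [array([466.2,  39.5]), array([465.8,  88.9]), array([555.6,  89.7]), array([556. ,  40.2])]
marks [462.8  37.3] [462.4  92.8] base end [466.5  39. ] [466.2  91.6] tip [595.7  65.9]
```

Top face reads 89.8 x 49.5 mm at the flat-seated height. The centre is (511, 64.6) against the seat's (509, 65), and the carton is square. Handing in.

```bash
python3 -c "
from rig import *
print(hand_in())"
```

```text
the job is handed in; nothing more can be done
None
```

The soft spring is b, the middle one. The green-and-white carton now stands upright on the seat in front of it, and the job is handed in.

**Springs:** I pressed a, b and c in that order. Each went down onto its stop, was held there about half a second and then let up. At the same depth, just above the stop, they pushed back:

| Spring | Force near the stop |
|---|---|
| a | 12.9 N |
| b | 4.9 N |
| c | 11.3 N |

Once on the stops, the force rose to between 17 and 27 N.

**Carton:** My last checks in the wrist camera put its centre within about 2 mm of the seat's centre, and it looked square. Its top face measured about 90 x 50 mm at the height it has when lying flat, so the pin should be fully down. I could not see the pin under the carton.

**Rest of the scene:** Seats a and c are empty, and I touched nothing else on the table. The hand was clear at hand-in, about 22 s into the 64 s.

**Disagreements:** The scene camera put the carton 12 mm to one side. The side camera did not pick it out there at all. I trusted the close wrist view, since the scene camera's positions had been off by several millimetres throughout.

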